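# Ratchet a channel bracket into the deburring vise

## Robot

A 7-joint arm with a two-finger parallel gripper is mounted at the origin on the work surface; the furniture and walls round the work are solid. World frame = base frame: x ahead of the robot, y to its left, z up, the work surface at z = 0. Lengths are in m, angles in rad, forces in N, time in s.
With the tool pointing down it reaches from about 0.425 to 0.925 m from the base axis. Payload 6.8 kg.
Tool frame: the origin (TCP) lies midway between the tips of the shut fingers; the grasp point (between the pads) lies bot.grasp_offset behind it (bot.grasp_offset is the distance from the TCP to the grasp point, in m); z points along the fingers, y is the line along which they close (so a half turn about z gives the same grasp; the last joint's range is limited). The gripper opens to 88 mm and grips with 3 to 60 N. Pads are 20 mm wide; open, the fingers measure 115 mm over their backs; the gripper's body (75 mm by 178 mm) begins 61 mm behind the grasp point.
Start: joints at [-1.385, 0.477, 0.022, 1.555, -0.011, 1.109, -0.083], TCP at [0.195, 0.646, 0.223] pointing down, gripper open.
Joint ranges: [-2.96, 2.96], [-0.34, 2.1], [-1.41, 1.46], [0.24, 2.44], [-1.37, 4.51], [0.17, 1.92], [-2.96, 2.96]. Speed limits (rad/s): [2.39, 2.39, 3.14, 3.14, 3.14, 3.14, 3.14].

## Interface

Orientations are given as [roll, pitch, yaw] about the fixed x, y, z axes, in that order (R = Rz(yaw) Ry(pitch) Rx(roll)).
In Python, from cell import status, optics, job, finder, bot gives the robot as it stands.
- The arm moves only by the tool servo_tool, never from a script. Its argument "increments" is a list of rows, each a list of 3 entries, a list of its own where there are three numbers: the shift along the tool's x, y, z in m, then the turn, a rotation vector about the tool's x, y, z in rad, then the opening, from 0 (shut) to 1 (fully open). In form: [[[tx, ty, tz], [rx, ry, rz], gripper], ...]. A call has 1 to 5 rows; each row is the pose to reach, as a shift and turn from the pose commanded when the call began, along the tool's axes at that moment; what a row does not reach only later rows make up. A row lasts 1/12 s, in which the tool goes at most 41.7 mm and 7.16 degrees, less where a joint would pass 70% of its speed; a pose out of reach is approached as far as the arm can. A call with a gripper value outside its range is refused whole. The fingers move at their own pace and stop on an object; "squeeze" is the grip in N (left out, the last holds). Time passes only in rows, so rows that repeat a pose let the fingers close. It gives the time, the measured TCP pose, the force, the opening and the grip force at its end, in the units of the state.
- status.get_state(): the state, without advancing time (a new reading comes with each control period).
- optics.capture(name): name is "scene" or "top" or "wrist"; returns (picture, depth): 480x640x3 uint8, blue, green, red; 480x640 float32, m along the optical axis (not along the pixel's ray), 0 where there is no reading.
- optics.camera_info(name): a dict with "fov_y" (degrees; the focal length in pixels is half the picture's height over the tangent of half this angle, whatever the lens; pixels are square), "cx", "cy" (the principal point, pixels), "k1" (the pictures are not rectified: a ray, as slopes to the right and down, at radius r is drawn at 1 + k1 r^2 times it, then the intrinsics apply), "xyz" and "rotation" of the camera in the world. Camera axes: x right, y down, z forward; pixel columns grow to the right and rows downward; lengths in m; the calibration is good to about 2 mm. A picture is of the moment at which its call begins: read the wrist's pose just before it. camera_info takes no time and is no camera call; for the wrist camera it gives the pose at the moment of the call.
- job.job_done(): hands the job in; it is judged then, once.
Trained networks look in the newest picture that a camera, given by its name, has taken for a name from the list of things; names that differ only in an ending like _2 or _b are one class to them, and where a whole thing is asked for, a point or a joint stands for the part that bears it (a point fixed in the world has none). Each returns a list of dicts, best first, with "confidence" (0 to 1); they miss things now and then, are a little off and sometimes report something else, mostly with a low value. They report only what shows in the picture. A call takes as long as a camera call. They do not tell look-alikes from the thing itself.
- finder.outline_of(camera, label): "pixels" (480x640 bool, what is visible of it) and "location" ([column, row] in pixels, amid what is visible of it).
The state is a dict: "time_s": time; "joints": joint angles; "qvel": joint speeds; "joint_torque": joint torques, N m; "ee_pos": TCP position; "orientation": TCP orientation; "contact_force": force on the tool from outside, world axes, zero at the start; "wrist_torque": the same for the moment, N m; "grip_width": finger opening in m; "gripper_force": force on a finger pad.
Only numpy, scipy, OpenCV 4.12 (cv2) and the standard library are available. Lean on these libraries where they do the work, as an engineer would, in place of code of your own. Each camera call takes 0.05 s, during which the arm holds its last target. There are 200 camera calls.

## Task

Load the small aluminium channel into the green deburring vise so that its long edges can be deburred: lay it open side up on the vise bed, lengthwise between the sliding jaw and the anvil, let go of it, then push the jaw by its black thumb tab, click by click, until the ratchet by itself keeps the channel snugly pinched between the two rubber faces. Go gently: stop about two clicks after the channel is tight against the sprung anvil and never squeeze it harder than 25 N, and leave the other things on the bench where they are.

Things in the scene. Friction and masses are not known exactly. Their poses are not given: they have to be found in the camera images.
- channel_center (a point): Centre (half-way up) of the loose drilled aluminium channel (U-shaped bracket): 60 mm long along its x, 25 mm wide along its y, 25 mm high along z, walls 3 mm, open side up, about 60 g. It lies on the bench, its centre 12.5 mm up; grasp it across its 25 mm width. Either way round in the vise will do.
- vise: Green deburring vise bolted to the bench, 300 x 84 mm. Origin on the bench top, on its centre line; x points along that line in the jaw's closing direction, z up. Flat steel bed 60 mm wide, 24 mm above the bench. Jaw on the -x side, anvil on the +x side; both rubber faces are 38 mm wide and 32 mm high above the bed. Behind the anvil: a green tower 62 mm high, then a black screw knob.
- bed_center (a point): Point on top of the bed on the centre line, 30 mm along x from the vise's origin (same axes): a channel centred here is clear of both faces at the start. The anvil is set by its hand screw to another place each time: its face is 74 to 100 mm along x from the origin, not measured (feel or look for it). The face is sprung: it gives 1 mm per 2.4 N, up to 11 mm.
- jaw (a joint): Travel of the sliding jaw along the vise's x, in m, 0 to 0.080; its rubber face is at x = -25 mm + this. Starts at 2 to 14 mm. Its pawl clicks into a rack tooth every 4 mm: pushing takes about 3 N, dipping at each click, plus the anvil spring once the channel touches both faces (9.6 N more per click). Let go, it falls back only to its last click (4 mm at most). Wanted: a lasting pinch of 4 to 25 N.
- thumb_tab (a point): Middle of the rear face of the jaw's upright black thumb tab: the face to push, towards the vise's +x (same axes as the vise). The tab is 10 mm thick along x, 30 mm wide along y, 50 mm high; this point is 68 mm above the bench, the tab's top 86 mm. Behind the tab, below 45 mm above the bench, lies the brass pawl: keep the fingers above it.
- deburrer: Bystander, loose, lying on the bench: a blue-handled swivel deburring tool, 15x126x15 mm; origin at the centre of its underside.
- angle_long: Bystander, loose, lying on the bench: a drilled aluminium angle clip, 75x25x20 mm; origin at the centre of its underside.
- angle_short: Bystander, loose, lying on the bench: a drilled aluminium angle clip, 52x31x25 mm; origin at the centre of its underside.
- holder_a: Bystander, loose, lying on the bench: a brass-coloured spring sheet holder, 12x63x12 mm; origin at the centre of its underside.
- holder_b: Bystander, loose, lying on the bench: a black spring sheet holder, 12x65x12 mm; origin at the centre of its underside.
Not all that is in view belongs to the job. Leave any purple look-alike of the part that bears channel_center alone.

How it is judged:
By the outcome, as a careful person would: the job done as asked, in the order asked, and still so for the second after the job is handed in, with the robot touching nothing.
It also fails if it takes over 54 s, if anything falls off the work surface, if the arm or the gripper's body presses on something with over 40 N, if the wrist force passes 120 N, or if a joint passes its speed limit or range.

## Working session

There is one attempt and no reset: what is moved stays moved. The work goes in short steps, Python scripts to look and compute and a tool call to move; the robot and the scene stay as the last step left them, time stands still between calls to the robot, and variables do not carry over. Pictures are saved under pics/ and viewed, at most 10 in all, crops included, and the job is handed in when it is done.

Besides the shell and the picture viewer there is one more tool, called after "Call:" by a JSON object that holds its "fn" and its "kwargs", one argument or row to a line. servo_tool: Moves the arm, as the interface text tells. Its arguments: {"type":"object","properties":{"increments":{"type":"array","items":{"type":"array"}},"squeeze":{"type":"number"}},"required":["increments"]}

```bash
ls; mkdir -p pics; cat > h.py <<'E'
import numpy as np, cv2
from cell import status, optics, job, finder, bot
from scipy.spatial.transform import Rotation as R
def cam(n):
    i=optics.camera_info(n); f=240/np.tan(np.radians(i['fov_y'])/2)
    K=np.array([[f,0,i['cx']],[0,f,i['cy']],[0,0,1]]); return i,K
def rot(i):
    r=np.array(i['rotation'],float)
    return r if r.shape==(3,3) else R.from_euler('xyz',r).as_matrix()
def rays(n,uv,i=None):
    i0,K=cam(n); i=i or i0
    s=(np.atleast_2d(uv)-[K[0,2],K[1,2]])/K[0,0]
    u=s.copy()
    for _ in range(20): u=s/(1+i['k1']*(u**2).sum(1,keepdims=True))
    return np.c_[u,np.ones(len(u))]
def pts(n,uv,d,i=None):
    i=i or optics.camera_info(n)
    return (rays(n,uv,i)*np.asarray(d).reshape(-1,1))@rot(i).T+np.array(i['xyz'])
def cloud(n,mask,d,i=None):
    v,u=np.nonzero(mask&(d>0)); return pts(n,np.c_[u,v],d[v,u],i)
def proj(n,P,i=None):
    i0,K=cam(n); i=i or i0
    c=(np.atleast_2d(P)-np.array(i['xyz']))@rot(i); s=c[:,:2]/c[:,2:]
    s=s*(1+i['k1']*(s**2).sum(1,keepdims=True)); return s*K[0,0]+[K[0,2],K[1,2]]
E
python3 - <<'E'
from h import *
print(bot.grasp_offset, status.get_state())
for n in ['scene','top']:
    im,d=optics.capture(n); cv2.imwrite(f'pics/{n}0.png',im); print(n,optics.camera_info(n))
    for l in ['channel_center','vise','thumb_tab']:
        for o in finder.outline_of(n,l)[:4]:
            P=cloud(n,o['pixels'],d); print(l,round(o['confidence'],2),o['location'],o['pixels'].sum(),np.round(np.median(P,0),3),np.round(P.max(0),3),np.round(P.min(0),3))
E
```

```text
pics
0.0187 {'time_s': 0.0, 'joints': array([-1.38506714,  0.47779533,  0.02232707,  1.55644567, -0.01150097,
        1.10925165, -0.08312998]), 'qvel': array([-1.54505570e-03, -2.29342371e-03,  8.56121393e-04, -1.16191832e-03,
        9.57909322e-04,  1.06775453e-03, -7.01522472e-05]), 'joint_torque': array([ 7.04968124e-05, -5.82874954e+01,  1.53463572e+00, -2.72585571e+01,
       -5.42584551e-02,  1.74829614e-02,  1.79927183e-04]), 'ee_pos': array([0.1953284 , 0.64550471, 0.2216871 ]), 'orientation': array([-3.13982500e+00,  1.24585228e-04,  2.84776607e+00]), 'contact_force': array([-0.30013517,  1.20262558, -0.23758887]), 'wrist_torque': array([ 0.03564812,  0.00137398, -0.04496022]), 'gripper_force': 0.0, 'grip_width': 0.08790177519315595}
scene {'fov_y': 51.32501465700975, 'cx': 325.29936972026553, 'cy': 238.28962807740874, 'k1': -0.0170752247460254, 'xyz': array([ 0.18695285, -0.39426708,  0.61916923]), 'rotation': array([-2.24604147,  0.01740538, -0.55371804])}
channel_center 0.86 [297.2, 276.0] 379 [0.481 0.191 0.002] [0.516 0.23  0.027] [ 0.459  0.162 -0.002]
channel_center
[... 792 characters left out ...]
44978])}
channel_center 0.94 [249.1, 244.2] 500 [0.509 0.294 0.003] [0.539 0.319 0.029] [ 0.48   0.266 -0.005]
channel_center 0.78 [369.3, 260.6] 471 [0.484 0.067 0.004] [0.514 0.081 0.03 ] [ 0.454  0.052 -0.002]
channel_center 0.69 [192.9, 292.8] 580 [0.42  0.393 0.002] [0.45  0.419 0.028] [ 0.391  0.369 -0.006]
channel_center 0.63 [303.6, 262.1] 453 [0.485 0.196 0.003] [0.508 0.226 0.03 ] [ 0.463  0.165 -0.003]
vise 0.86 [388.5, 200.2] 7165 [0.593 0.041 0.023] [0.642 0.18  0.087] [ 0.552 -0.126 -0.004]
thumb_tab 0.73 [365.5, 197.1] 974 [0.593 0.087 0.039] [0.632 0.129 0.087] [0.56  0.064 0.012]
thumb_tab 0.64 [265.3, 157.3] 545 [0.673 0.264 0.002] [0.688 0.305 0.024] [ 0.658  0.227 -0.004]
```

```bash
python3 - <<'E'
import cv2
t=cv2.imread('pics/top0.png'); s=cv2.imread('pics/scene0.png')
cv2.imwrite('pics/tc.png',cv2.resize(t[120:330,160:460],(800,560),interpolation=cv2.INTER_CUBIC))
cv2.imwrite('pics/sc.png',cv2.resize(s[190:400,190:490],(800,560),interpolation=cv2.INTER_CUBIC))
E
```

```text
(no output)
```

View pics/tc.png

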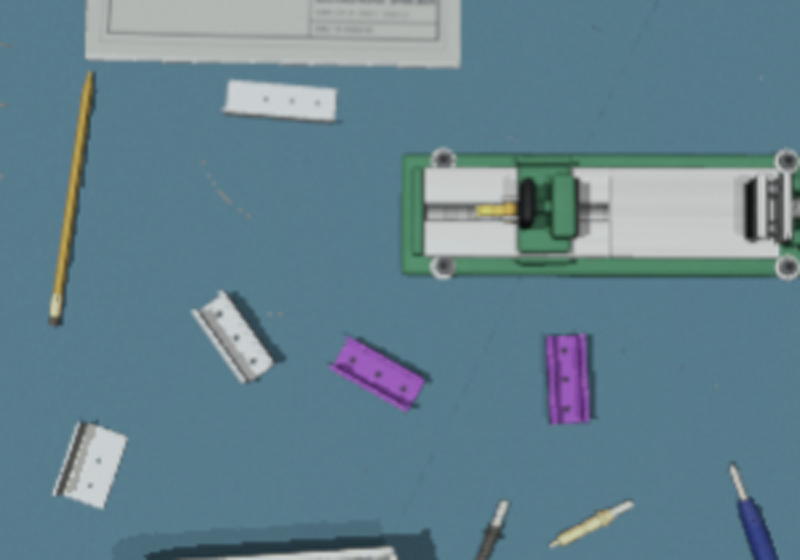

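View pics/sc.png

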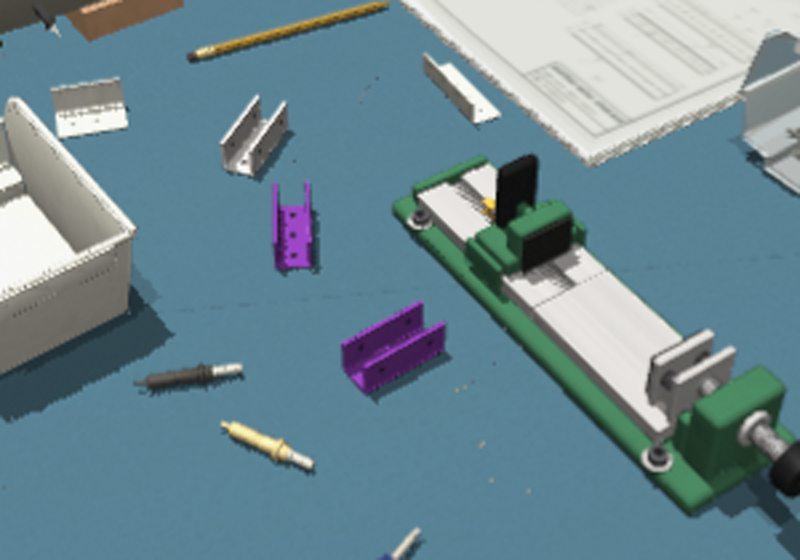

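The silver U at top-picture pixel (249,244) is the channel. The other candidates are the purple U's at (304,262) and (369,261), the silver L clip at (193,293) and the silver L at about (265,157). The crop shows only the first is both silver and U-shaped. Next I measure its pose and the vise's.

```bash
python3 - <<'E'
from h import *
im,d=optics.capture('top'); i=optics.camera_info('top')
o=[o for o in finder.outline_of('top','channel_center') if np.hypot(o['location'][0]-249,o['location'][1]-244)<15][0]
m=cv2.dilate(o['pixels'].astype(np.uint8),np.ones((3,3)))>0
P=cloud('top',m,d,i); Q=P[P[:,2]>.015]
def rect(Q):
    c,s,a=cv2.minAreaRect((Q[:,:2]*1000).astype(np.float32)); return np.round(c,1),np.round(s,1),a
print('channel',rect(Q),len(Q))
v,u=np.mgrid[0:480,0:640]; A=cloud('top',np.ones((480,640),bool),d,i)
near=(A[:,0]>.53)&(A[:,0]<.66)&(A[:,1]<.21)&(A[:,1]>-.15)
for lo,hi in [(.006,.2),(.02,.028),(.07,.2),(.05,.07)]:
    print(lo,hi,rect(A[near&(A[:,2]>lo)&(A[:,2]<hi)]))
# green base
hsv=cv2.cvtColor(im,cv2.COLOR_BGR2HSV); g=(hsv[...,0]>50)&(hsv[...,0]<85)&(hsv[...,1]>100)
G=cloud('top',g,d,i); print('green',rect(G[(G[:,2]<.03)&(G[:,0]>.5)&(G[:,0]<.7)]))
T=A[near&(A[:,2]>.08)]; print('tab',rect(T),np.median(T[:,2]))
hi=A[near&(A[:,2]>.045)]; print(np.histogram(hi[:,1],bins=np.arange(-.15,.15,.005)))
print(status.get_state()['time_s'],optics.camera_info('wrist'))
E
```

```text
Traceback (most recent call last):
IndexError: list index out of range
```

```bash
python3 - <<'E'
from h import *
im,d=optics.capture('top'); i=optics.camera_info('top')
def rect(Q):
    c,s,a=cv2.minAreaRect((Q[:,:2]*1000).astype(np.float32)); return np.round(c,1),np.round(s,1),round(a,1)
A=cloud('top',np.ones((480,640),bool),d,i)
c=(abs(A[:,0]-.509)<.05)&(abs(A[:,1]-.294)<.05)&(A[:,2]>.006)
print('channel',rect(A[c]),c.sum(), rect(A[c&(A[:,2]>.018)]))
near=(A[:,0]>.53)&(A[:,0]<.66)&(A[:,1]<.21)&(A[:,1]>-.15)
for lo,hi in [(.006,.2),(.02,.028),(.07,.2),(.05,.07)]:
    print(lo,hi,rect(A[near&(A[:,2]>lo)&(A[:,2]<hi)]))
hsv=cv2.cvtColor(im,cv2.COLOR_BGR2HSV); g=(hsv[...,0]>50)&(hsv[...,0]<85)&(hsv[...,1]>100)
G=cloud('top',g,d,i); print('green',rect(G[(G[:,2]<.03)&(G[:,0]>.5)&(G[:,0]<.7)]))
T=A[near&(A[:,2]>.08)]; print('tab',rect(T),np.median(T[:,2]))
hi=A[near&(A[:,2]>.045)]; h,e=np.histogram(hi[:,1],bins=np.arange(-.15,.15,.005)); print([(round(b,3),int(n)) for n,b in zip(h,e) if n])
print(status.get_state()['time_s'],optics.camera_info('wrist'))
E
```

```text
channel (array([503.4, 286.2]), array([76.2, 65.1]), 4.1) 174 (array([509.3, 293.2]), array([59.1, 25.3]), 36.1)
0.006 0.2 (array([585.5,  15.6]), array([329.8, 108.1]), 89.7)
0.02 0.028 (array([595.5,  33.6]), array([ 79.8, 277.6]), 0.2)
0.07 0.2 (array([595.2,  98.2]), array([10.3, 28.5]), 89.6)
0.05 0.07 (array([595.4, -23.2]), array([ 49.3, 251.9]), 0.8)
green (array([595.8,  33.2]), array([ 82.8, 293.7]), 0.2)
tab (array([595.2,  98.2]), array([28.5, 10.3]), 0.3) 0.08462669897353087
[(np.float64(-0.15), 35), (np.float64(-0.145), 48), (np.float64(-0.14), 67), (np.float64(-0.135), 18), (np.float64(-0.13), 21), (np.float64(-0.125), 20), (np.float64(-0.12), 19), (np.float64(-0.115), 22), (np.float64(-0.11), 51), (np.float64(-0.105), 89), (np.float64(-0.1), 85), (np.float64(-0.095), 85), (np.float64(-0.09), 103), (np.float64(-0.085), 23), (np.float64(-0.08), 15), (np.float64(-0.075), 53), (np.float64(-0.07), 84), (np.float64(-0.065), 21), (np.float64(-0.06), 31), (np.float64(-0.055), 79), (np.float64(-0.05), 41), (np.float64(0.065), 68), (np.float64(0.07), 71), (np.float64(0.075), 72), (np.float64(0.08), 36), (np.float64(0.085), 15), (np.float64(0.09), 21), (np.float64(0.095), 55), (np.float64(0.1), 48)]
0.55 {'fov_y': 66.02210192802463, 'cx': 317.88778281557927, 'cy': 242.246006757271, 'k1': -0.06831889592792972, 'xyz': array([0.11752401, 0.67080362, 0.38446653]), 'rotation': array([ 2.83738765e+00, -8.72306416e-04,  1.27743026e+00])}
```

Call:
{"fn": "servo_tool", "kwargs": {
  "increments": [
    [[-0.402, -0.247, 0], [0, 0, 2.21], 1],
    [[-0.402, -0.247, 0], [0, 0, 2.21], 1],
    [[-0.402, -0.247, 0], [0, 0, 2.21], 1],
    [[-0.402, -0.247, 0], [0, 0, 2.21], 1],
    [[-0.402, -0.247, 0], [0, 0, 2.21], 1]
  ]
}}

```text
time_s: 0.97
ee_pos: [0.3349, 0.4887, 0.2229]
orientation: [3.141, -0.0, 2.217]
contact_force: [-0.3, 0.4, -0.1]
grip_width: 0.0882
gripper_force: 0.0
```

```bash
cat >> h.py <<'E'
def to(x,y,z,yawx):
    """tool shift and turn to TCP x,y,z with tool down, tool x at world heading yawx (deg)"""
    s=status.get_state(); M=R.from_euler('xyz',s['orientation'])
    W=R.from_euler('xyz',[np.pi,0,np.radians(yawx)])
    print('t',round(s['time_s'],2),'tcp',np.round(s['ee_pos'],4),'shift',np.round(M.inv().apply(np.array([x,y,z])-s['ee_pos']),4),'turn',np.round((M.inv()*W).as_rotvec(),3),'j7',round(s['joints'][6],2),'F',np.round(s['contact_force'],1),'w',round(s['grip_width'],4),round(s['gripper_force'],1))
E
python3 -c "from h import *
to(.509,.293,.2,36.1)"
```

```text
t 0.97 tcp [0.3349 0.4887 0.2229] shift [-0.2611  0.0212  0.0228] turn [ 0.000e+00 -1.000e-03  1.587e+00] j7 -0.36 F [-0.3  0.4 -0.1] w 0.0882 0.0
```

Call:
{"fn": "servo_tool", "kwargs": {
  "increments": [
    [[-0.261, 0.021, 0.02], [0, 0, 1.587], 0.7],
    [[-0.261, 0.021, 0.02], [0, 0, 1.587], 0.7],
    [[-0.261, 0.021, 0.02], [0, 0, 1.587], 0.7],
    [[-0.261, 0.021, 0.02], [0, 0, 1.587], 0.7],
    [[-0.261, 0.021, 0.02], [0, 0, 1.587], 0.7]
  ]
}}

```text
time_s: 1.38
ee_pos: [0.4738, 0.3343, 0.2071]
orientation: [3.141, -0.001, 1.592]
contact_force: [0.3, 0.3, 0.0]
grip_width: 0.0618
gripper_force: 0.0
```

```bash
python3 -c "from h import *
to(.509,.293,.17,36.1)"
```

```text
t 1.38 tcp [0.4738 0.3343 0.2071] shift [-0.042   0.0343  0.0371] turn [ 0.    -0.001  0.962] j7 -0.55 F [0.3 0.3 0. ] w 0.0618 0.0
```

Call:
{"fn": "servo_tool", "kwargs": {
  "increments": [
    [[-0.042, 0.034, 0.037], [0, 0, 0.96], 0.7],
    [[-0.042, 0.034, 0.037], [0, 0, 0.96], 0.7],
    [[-0.042, 0.034, 0.037], [0, 0, 0.96], 0.7],
    [[-0.042, 0.034, 0.037], [0, 0, 0.96], 0.7],
    [[-0.042, 0.034, 0.037], [0, 0, 0.96], 0.7]
  ]
}}

```text
time_s: 1.8
ee_pos: [0.5081, 0.2941, 0.1696]
orientation: [-3.142, 0.0, 0.965]
contact_force: [-0.9, -0.1, -0.6]
grip_width: 0.0614
gripper_force: 0.0
```

Call:
{"fn": "servo_tool", "kwargs": {
  "increments": [
    [[0, 0, 0], [0, 0, 0.34], 0.7],
    [[0, 0, 0], [0, 0, 0.34], 0.7],
    [[0, 0, 0], [0, 0, 0.34], 0.7],
    [[0, 0, 0], [0, 0, 0.34], 0.7]
  ]
}}

```text
time_s: 2.13
ee_pos: [0.5077, 0.295, 0.1698]
orientation: [3.141, -0.0, 0.63]
contact_force: [-0.8, 0.0, -0.4]
grip_width: 0.0617
gripper_force: 0.0
```

```bash
python3 - <<'E'
from h import *
to(.509,.293,.05,36.1)
i=optics.camera_info('wrist'); im,d=optics.capture('wrist'); cv2.imwrite('pics/w1.png',im)
A=cloud('wrist',np.ones((480,640),bool),d,i)
c=(np.hypot(A[:,0]-.509,A[:,1]-.293)<.042)&(A[:,2]>.015)&(A[:,2]<.035)
print(np.percentile(A[c][:,2],[5,50,95]),cv2.minAreaRect((A[c][:,:2]*1000).astype(np.float32)))
E
```

```text
t 2.13 tcp [0.5077 0.295  0.1698] shift [-1.000e-04  2.300e-03  1.198e-01] turn [ 0. -0. -0.] j7 -1.28 F [-0.8  0.  -0.4] w 0.0617 0.0
[0.01899388 0.02446413 0.02562585] ((510.3017578125, 295.44677734375), (60.01294708251953, 24.821992874145508), 35.85445785522461)
```

View pics/w1.png

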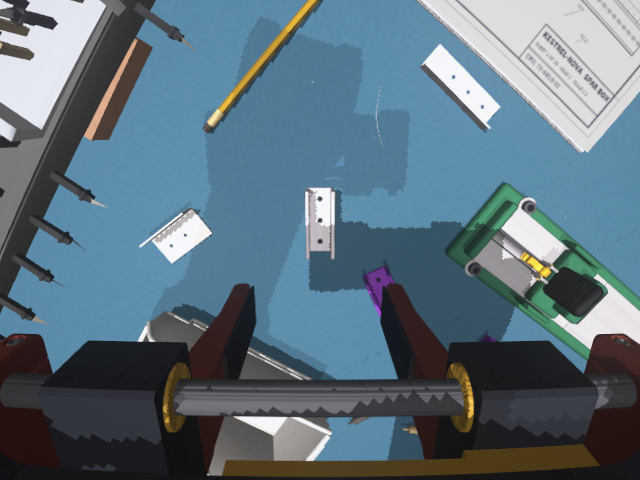

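The view shows the silver channel at (320,222), centred between the fingers, with the purple look-alike clear of them at (378,285). Before descending I check what the gripper body would pass over.

```bash
python3 - <<'E'
from h import *
to(.5103,.2954,.004,35.9)
im,d=optics.capture('scene'); im2,d2=optics.capture('top')
A=np.r_[cloud('scene',np.ones((480,640),bool),d),cloud('top',np.ones((480,640),bool),d2)]
r=R.from_euler('z',-35.9,degrees=True).apply(A-[.5103,.2954,0])
b=(abs(r[:,0])<.05)&(abs(r[:,1])<.1)&(A[:,2]>.03)&(A[:,2]<.12)
print(b.sum(),np.round(r[b][::max(1,b.sum()//8)],3))
E
```

```text
t 2.18 tcp [0.5077 0.295  0.1698] shift [0.0024 0.0011 0.1658] turn [0.    0.    0.008] j7 -1.28 F [-0.6  0.1 -0.6] w 0.0616 0.0
0 []
```

Call:
{"fn": "servo_tool", "kwargs": {
  "increments": [
    [[0.002, 0.001, 0.04], [0, 0, 0.008], 0.6],
    [[0.002, 0.001, 0.08], [0, 0, 0.008], 0.6],
    [[0.002, 0.001, 0.12], [0, 0, 0.008], 0.6],
    [[0.002, 0.001, 0.15], [0, 0, 0.008], 0.6],
    [[0.002, 0.001, 0.165], [0, 0, 0.008], 0.6]
  ]
}}

```text
time_s: 2.7
ee_pos: [0.5077, 0.2941, 0.0009]
orientation: [-3.141, 0.005, 0.627]
contact_force: [0.3, -0.6, -0.1]
grip_width: 0.0527
gripper_force: 0.0
```

```bash
python3 -c "from h import *
to(.5103,.2954,.004,35.9)"
```

```text
t 2.7 tcp [0.5077 0.2941 0.0009] shift [ 0.0029  0.0005 -0.0031] turn [-0.001  0.005  0.001] j7 -1.14 F [ 0.3 -0.6 -0.1] w 0.0527 0.0
```

Call:
{"fn": "servo_tool", "kwargs": {
  "increments": [
    [[0.001, 0, -0.001], [0, 0, 0], 0.6],
    [[0.001, 0, -0.001], [0, 0, 0], 0.2],
    [[0.001, 0, -0.001], [0, 0, 0], 0.1],
    [[0.001, 0, -0.001], [0, 0, 0], 0.1],
    [[0.001, 0, -0.001], [0, 0, 0], 0.1]
  ],
  "squeeze": 12
}}

```text
time_s: 3.12
ee_pos: [0.511, 0.296, 0.0064]
orientation: [-3.141, -0.001, 0.625]
contact_force: [-0.3, 0.0, 0.2]
grip_width: 0.0297
gripper_force: 0.0
```

Call:
{"fn": "servo_tool", "kwargs": {
  "increments": [
    [[0, 0, 0], [0, 0, 0], 0.1],
    [[0, 0, 0], [0, 0, 0], 0.1]
  ]
}}

```text
time_s: 3.28
ee_pos: [0.511, 0.2959, 0.0063]
orientation: [-3.141, -0.001, 0.625]
contact_force: [0.0, -0.9, 2.2]
grip_width: 0.0247
gripper_force: 12.0
```

```bash
python3 -c "from h import *
to(.5103,.2954,.14,35.9)"
```

```text
t 3.28 tcp [0.511  0.2959 0.0063] shift [-0.0008  0.     -0.1337] turn [-0.    -0.001 -0.001] j7 -1.15 F [ 0.  -0.9  2.2] w 0.0247 12.0
```

Call:
{"fn": "servo_tool", "kwargs": {
  "increments": [
    [[0, 0, -0.02], [0, 0, 0], 0.1],
    [[0, 0, -0.05], [0, 0, 0], 0.1],
    [[0, 0, -0.09], [0, 0, 0], 0.1],
    [[0, 0, -0.13], [0, 0, 0], 0.1],
    [[0, 0, -0.13], [0, 0, 0], 0.1]
  ]
}}

```text
time_s: 3.7
ee_pos: [0.515, 0.2973, 0.143]
orientation: [-3.141, -0.011, 0.624]
contact_force: [1.3, -0.9, -0.4]
grip_width: 0.025
gripper_force: 12.0
```

```bash
python3 - <<'E'
from h import *
to(.5955,.012,.15,90)
i=optics.camera_info('wrist'); im,d=optics.capture('wrist'); cv2.imwrite('pics/w2.png',im)
E
```

```text
t 3.7 tcp [0.515  0.2973 0.143 ] shift [-0.1013  0.2786 -0.0083] turn [ 0.005 -0.011 -0.947] j7 -1.25 F [ 1.3 -0.9 -0.4] w 0.025 12.0
```

View pics/w2.png

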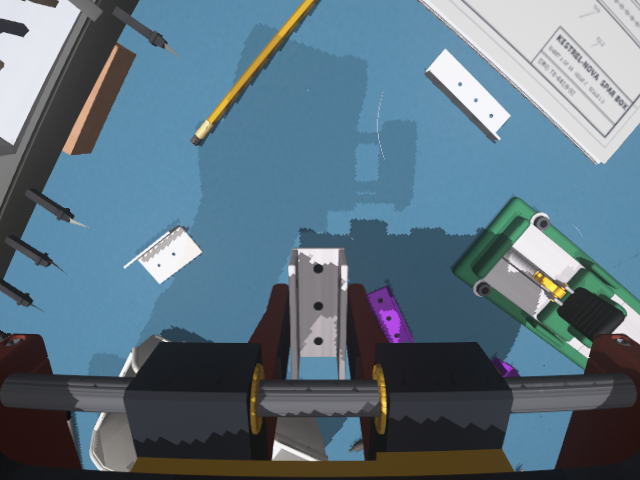

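The channel is held level in the fingers at (319,310). Next I carry it over the vise.

Call:
{"fn": "servo_tool", "kwargs": {
  "increments": [
    [[-0.101, 0.279, -0.02], [0, 0, -0.947], 0.1],
    [[-0.101, 0.279, -0.02], [0, 0, -0.947], 0.1],
    [[-0.101, 0.279, -0.02], [0, 0, -0.947], 0.1],
    [[-0.101, 0.279, -0.02], [0, 0, -0.947], 0.1],
    [[-0.101, 0.279, -0.02], [0, 0, -0.947], 0.1]
  ]
}}

```text
time_s: 4.17
ee_pos: [0.567, 0.0941, 0.1488]
orientation: [-3.14, 0.001, 1.257]
contact_force: [-0.5, 0.5, -0.8]
grip_width: 0.0248
gripper_force: 12.0
```

```bash
python3 -c "from h import *
to(.5955,.012,.16,90)"
```

```text
t 4.17 tcp [0.567  0.0941 0.1488] shift [-0.0693  0.0524 -0.0112] turn [-0.002  0.001 -0.314] j7 -0.35 F [-0.5  0.5 -0.8] w 0.0248 12.0
```

Call:
{"fn": "servo_tool", "kwargs": {
  "increments": [
    [[-0.069, 0.052, -0.011], [0, 0, -0.314], 0.1],
    [[-0.069, 0.052, -0.011], [0, 0, -0.314], 0.1],
    [[-0.069, 0.052, -0.011], [0, 0, -0.314], 0.1],
    [[-0.069, 0.052, -0.011], [0, 0, -0.314], 0.1],
    [[-0.069, 0.052, -0.011], [0, 0, -0.314], 0.1]
  ]
}}

```text
time_s: 4.58
ee_pos: [0.5945, 0.0141, 0.1596]
orientation: [-3.14, -0.001, 1.561]
contact_force: [-0.2, 0.5, -0.5]
grip_width: 0.0249
gripper_force: 12.0
```

```bash
python3 - <<'E'
from h import *
to(.5955,.012,.16,90)
i=optics.camera_info('wrist'); im,d=optics.capture('wrist'); cv2.imwrite('pics/w3.png',im)
A=cloud('wrist',np.ones((480,640),bool),d,i)
t=(abs(A[:,0]-.5955)<.03)&(A[:,2]>.075)&(A[:,2]<.092)&(A[:,1]>.06)&(A[:,1]<.13)
T=A[t]; print('tab',cv2.minAreaRect((T[:,:2]*1000).astype(np.float32)),np.percentile(T[:,2],[50,95]))
j=(abs(A[:,0]-.5955)<.04)&(A[:,2]>.045)&(A[:,2]<.066)&(A[:,1]>.03)&(A[:,1]<.095); print('jaw',cv2.minAreaRect((A[j][:,:2]*1000).astype(np.float32)),np.percentile(A[j][:,2],[5,50,95]))
hsv=cv2.cvtColor(im,cv2.COLOR_BGR2HSV); g=(hsv[...,0]>50)&(hsv[...,0]<85)&(hsv[...,1]>100)
G=cloud('wrist',g,d,i); G=G[(G[:,2]<.02)&(G[:,2]>.003)]; print('base',cv2.minAreaRect((G[:,:2]*1000).astype(np.float32)), G.min(0),G.max(0))
im,d=optics.capture('top'); cv2.imwrite('pics/t2.png',im)
E
```

```text
t 4.58 tcp [0.5945 0.0141 0.1596] shift [-0.0021  0.001  -0.0004] turn [-0.002 -0.001 -0.01 ] j7 0.06 F [-0.2  0.5 -0.5] w 0.0249 12.0
tab ((597.088623046875, 100.23009490966797), (9.744860649108887, 28.68839454650879), 89.50788116455078) [0.08469838 0.08634888]
jaw ((597.101318359375, 79.69731140136719), (41.99345397949219, 29.701753616333008), 1.271484375) [0.05439086 0.05801275 0.05953624]
base ((648.209228515625, -40.9962158203125), (157.00367736816406, 480.1778869628906), 23.67821502685547) [ 0.55463025 -0.23754457  0.00646625] [0.80600649 0.18259038 0.01943029]
```

View pics/w3.png

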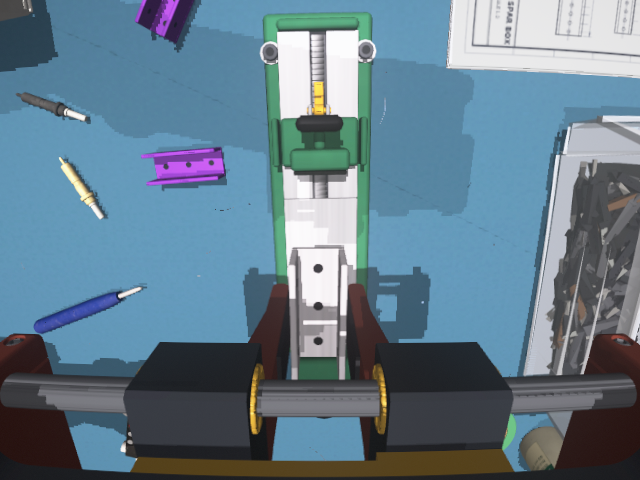

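The channel at (318,310) is held over the bed and in line with it. The jaw is at (318,155) and the way down is clear, so I lower it.

Call:
{"fn": "servo_tool", "kwargs": {
  "increments": [
    [[-0.002, 0.0015, 0.04], [0, 0, -0.01], 0.1],
    [[-0.002, 0.0015, 0.08], [0, 0, -0.01], 0.1],
    [[-0.002, 0.0015, 0.1], [0, 0, -0.01], 0.1],
    [[-0.002, 0.0015, 0.115], [0, 0, -0.01], 0.1],
    [[-0.002, 0.0015, 0.12], [0, 0, -0.01], 0.1]
  ]
}}

```text
time_s: 5.1
ee_pos: [0.5942, 0.0143, 0.0376]
orientation: [-3.136, 0.0, 1.576]
contact_force: [0.2, -1.3, -0.5]
grip_width: 0.025
gripper_force: 12.0
```

Call:
{"fn": "servo_tool", "kwargs": {
  "increments": [
    [[0, 0, 0], [0, 0, 0], 0.1],
    [[0, 0, 0], [0, 0, 0], 0.1]
  ]
}}

```text
time_s: 5.27
ee_pos: [0.597, 0.0131, 0.0411]
orientation: [3.141, -0.0, 1.575]
contact_force: [-0.4, 0.7, -0.6]
grip_width: 0.0249
gripper_force: 12.0
```

```bash
python3 -c "from h import *
to(.596,.012,.031,90)"
```

```text
t 5.27 tcp [0.597  0.0131 0.0411] shift [-0.0011 -0.001   0.0101] turn [ 0.    -0.     0.004] j7 0.15 F [-0.4  0.7 -0.6] w 0.0249 12.0
```

Call:
{"fn": "servo_tool", "kwargs": {
  "increments": [
    [[-0.001, -0.0005, 0.004], [0, 0, 0.004], 0.1],
    [[-0.001, -0.0005, 0.007], [0, 0, 0.004], 0.1],
    [[-0.001, -0.0005, 0.009], [0, 0, 0.004], 0.1],
    [[-0.001, -0.0005, 0.0095], [0, 0, 0.004], 0.1],
    [[-0.001, -0.0005, 0.0095], [0, 0, 0.004], 0.1]
  ]
}}

```text
time_s: 5.68
ee_pos: [0.5963, 0.0109, 0.0314]
orientation: [3.141, -0.0, 1.57]
contact_force: [0.0, -0.4, -0.8]
grip_width: 0.0248
gripper_force: 12.0
```

```bash
python3 -c "from h import *
to(.596,.012,.030,90)"
```

```text
t 5.68 tcp [0.5963 0.0109 0.0314] shift [ 0.0011 -0.0003  0.0014] turn [ 0.    -0.    -0.001] j7 0.15 F [ 0.  -0.4 -0.8] w 0.0248 12.0
```

Call:
{"fn": "servo_tool", "kwargs": {
  "increments": [
    [[0, 0, 0.0005], [0, 0, 0], 0.1],
    [[0, 0, 0.001], [0, 0, 0], 0.1],
    [[0, 0, 0.0015], [0, 0, 0], 0.1],
    [[0, 0, 0.0015], [0, 0, 0], 0.1]
  ]
}}

```text
time_s: 6.02
ee_pos: [0.5964, 0.0109, 0.0303]
orientation: [3.141, -0.0, 1.57]
contact_force: [-1.4, -0.0, 4.3]
grip_width: 0.025
gripper_force: 12.0
```

Contact at 4 N, so the channel rests on the bed. I release with a modest opening and rise.

Call:
{"fn": "servo_tool", "kwargs": {
  "increments": [
    [[0, 0, 0], [0, 0, 0], 0.5],
    [[0, 0, 0], [0, 0, 0], 0.5],
    [[0, 0, 0], [0, 0, 0], 0.5],
    [[0, 0, -0.01], [0, 0, 0], 0.5],
    [[0, 0, -0.03], [0, 0, 0], 0.5]
  ]
}}

```text
time_s: 6.43
ee_pos: [0.5945, 0.0108, 0.0585]
orientation: [-3.137, 0.001, 1.57]
contact_force: [0.2, -0.2, -0.3]
grip_width: 0.0437
gripper_force: 0.0
```

Call:
{"fn": "servo_tool", "kwargs": {
  "increments": [
    [[0, 0, -0.04], [0, 0, 0], 0.5],
    [[0, 0, -0.08], [0, 0, 0], 0.3],
    [[0.04, 0, -0.1], [0, 0, 0], 0.0],
    [[0.08, 0, -0.1], [0, 0, 0], 0.0],
    [[0.12, 0, -0.1], [0, 0, 0], 0.0]
  ]
}}

```text
time_s: 6.85
ee_pos: [0.5978, 0.1317, 0.1631]
orientation: [3.137, -0.002, 1.567]
contact_force: [0.9, 0.2, 0.3]
grip_width: 0.0208
gripper_force: 0.0
```

```bash
python3 - <<'E'
from h import *
to(.596,.14,.06,90)
for n in ['scene','top']:
    im,d=optics.capture(n); cv2.imwrite(f'pics/{n}3.png',im)
    A=cloud(n,np.ones((480,640),bool),d); c=(abs(A[:,0]-.596)<.025)&(A[:,2]>.04)&(A[:,2]<.065)&(A[:,1]<.062)&(A[:,1]>-.07)
    B=A[c]; h,e=np.histogram(B[:,1],bins=np.arange(-.07,.065,.005)); print(n,[(round(float(b),3),int(k)) for k,b in zip(h,e) if k])
    Q=B[(B[:,1]>-.035)&(B[:,1]<.055)]; print(cv2.minAreaRect((Q[:,:2]*1000).astype(np.float32)),np.percentile(Q[:,2],[5,50,95]))
a=cv2.imread('pics/scene3.png')
cv2.imwrite('pics/s3c.png',cv2.resize(a[190:400,300:500],(760,798)[:1]+(600,),interpolation=cv2.INTER_CUBIC))
E
```

```text
t 6.85 tcp [0.5978 0.1317 0.1631] shift [ 0.0081 -0.0024  0.1031] turn [ 0.005 -0.002 -0.004] j7 -0.13 F [0.9 0.2 0.3] w 0.0208 0.0
scene [(-0.07, 4), (-0.065, 32), (-0.06, 194), (-0.055, 50), (-0.05, 9), (-0.025, 18), (-0.02, 30), (-0.015, 21), (-0.01, 27), (-0.005, 19), (0.0, 24), (0.005, 26), (0.01, 23), (0.015, 21), (0.02, 23), (0.025, 23), (0.03, 20), (0.035, 11)]
((595.7300415039062, 7.697587966918945), (27.855623245239258, 60.902687072753906), 0.04156434163451195) [0.04066093 0.04559707 0.04874141]
top [(-0.07, 89), (-0.065, 35), (-0.06, 29), (-0.055, 80), (-0.05, 58), (-0.02, 12), (-0.015, 13), (-0.01, 12), (-0.005, 12), (0.0, 12), (0.005, 15), (0.01, 14), (0.015, 15), (0.02, 11), (0.025, 3)]
((596.1775512695312, 3.696035385131836), (46.00321960449219, 25.645402908325195), 88.74929809570312) [0.04247996 0.04807096 0.05132093]
```

View pics/s3c.png

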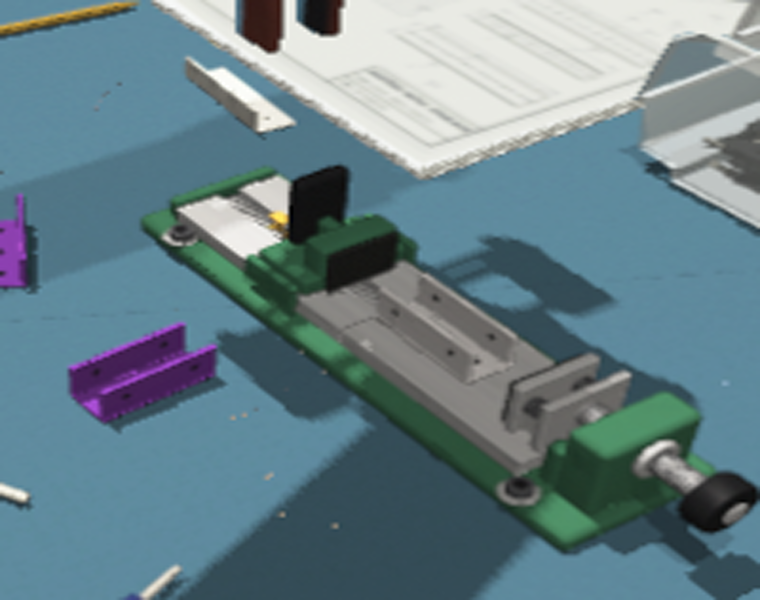

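The picture shows the channel lying straight on the bed at crop (450,325), with the jaw face at (360,265) and anvil at (560,385) clear on both sides. The measured extent is y -0.022 to +0.038. I go behind the tab with shut fingers.

Call:
{"fn": "servo_tool", "kwargs": {
  "increments": [
    [[0.018, -0.0015, 0.03], [0, 0, 0], 0],
    [[0.018, -0.0015, 0.07], [0, 0, 0], 0],
    [[0.018, -0.0015, 0.095], [0, 0, 0], 0],
    [[0.018, -0.0015, 0.102], [0, 0, 0], 0],
    [[0.018, -0.0015, 0.102], [0, 0, 0], 0]
  ]
}}

```text
time_s: 7.37
ee_pos: [0.5935, 0.1482, 0.0563]
orientation: [-3.138, 0.002, 1.57]
contact_force: [0.5, -0.9, 0.9]
grip_width: 0.0004
gripper_force: 0.0
```

Call:
{"fn": "servo_tool", "kwargs": {
  "increments": [
    [[0, 0, 0], [0, 0, 0], 0],
    [[0, 0, 0], [0, 0, 0], 0]
  ]
}}

```text
time_s: 7.53
ee_pos: [0.5965, 0.1488, 0.0598]
orientation: [3.139, -0.001, 1.569]
contact_force: [0.5, 0.8, -0.1]
grip_width: 0.0007
gripper_force: 0.0
```

```bash
python3 -c "from h import *
to(.596,.115,.058,90)"
```

```text
t 7.53 tcp [0.5965 0.1488 0.0598] shift [-0.0338 -0.0004  0.0018] turn [ 0.003 -0.001 -0.002] j7 -0.1 F [ 0.5  0.8 -0.1] w 0.0007 0.0
```

Call:
{"fn": "servo_tool", "kwargs": {
  "increments": [
    [[-0.01, 0, 0.001], [0, 0, 0], 0],
    [[-0.018, 0, 0.001], [0, 0, 0], 0],
    [[-0.024, 0, 0.001], [0, 0, 0], 0],
    [[-0.028, 0, 0.001], [0, 0, 0], 0],
    [[-0.03, 0, 0.001], [0, 0, 0], 0]
  ]
}}

```text
time_s: 7.95
ee_pos: [0.5951, 0.1174, 0.0572]
orientation: [3.141, 0.0, 1.568]
contact_force: [-0.1, 0.2, 0.0]
grip_width: 0.0007
gripper_force: 0.0
```

Call:
{"fn": "servo_tool", "kwargs": {
  "increments": [
    [[-0.0015, 0, 0], [0, 0, 0], 0],
    [[-0.003, 0, 0], [0, 0, 0], 0],
    [[-0.0045, 0, 0], [0, 0, 0], 0],
    [[-0.006, 0, 0], [0, 0, 0], 0],
    [[-0.0075, 0, 0], [0, 0, 0], 0]
  ]
}}

```text
time_s: 8.37
ee_pos: [0.5949, 0.1134, 0.0568]
orientation: [3.142, -0.002, 1.572]
contact_force: [0.2, 3.7, 0.0]
grip_width: 0.0005
gripper_force: 1.6
```

Call:
{"fn": "servo_tool", "kwargs": {
  "increments": [
    [[-0.002, 0, 0], [0, 0, 0], 0],
    [[-0.004, 0, 0], [0, 0, 0], 0],
    [[-0.006, 0, 0], [0, 0, 0], 0],
    [[-0.008, 0, 0], [0, 0, 0], 0],
    [[-0.01, 0, 0], [0, 0, 0], 0]
  ]
}}

```text
time_s: 8.78
ee_pos: [0.595, 0.1022, 0.0568]
orientation: [3.141, -0.001, 1.571]
contact_force: [1.1, 6.0, -0.9]
grip_width: 0.0001
gripper_force: 2.8
```

Call:
{"fn": "servo_tool", "kwargs": {
  "increments": [
    [[-0.002, 0, 0], [0, 0, 0], 0],
    [[-0.004, 0, 0], [0, 0, 0], 0],
    [[-0.006, 0, 0], [0, 0, 0], 0],
    [[-0.008, 0, 0], [0, 0, 0], 0],
    [[-0.01, 0, 0], [0, 0, 0], 0]
  ]
}}

```text
time_s: 9.2
ee_pos: [0.595, 0.0914, 0.0568]
orientation: [3.141, -0.0, 1.57]
contact_force: [1.1, 5.8, -1.0]
grip_width: 0.0004
gripper_force: 2.7
```

Call:
{"fn": "servo_tool", "kwargs": {
  "increments": [
    [[-0.002, 0, 0], [0, 0, 0], 0],
    [[-0.004, 0, 0], [0, 0, 0], 0],
    [[-0.006, 0, 0], [0, 0, 0], 0],
    [[-0.008, 0, 0], [0, 0, 0], 0],
    [[-0.01, 0, 0], [0, 0, 0], 0]
  ]
}}

```text
time_s: 9.62
ee_pos: [0.5952, 0.0818, 0.0569]
orientation: [3.141, -0.001, 1.57]
contact_force: [1.6, 6.3, -1.4]
grip_width: 0.0005
gripper_force: 2.4
```

```bash
python3 - <<'E'
from h import *
to(.596,.085,.058,90)
im,d=optics.capture('scene'); cv2.imwrite('pics/scene4.png',im)
cv2.imwrite('pics/s4c.png',cv2.resize(im[190:400,300:500],(760,600),interpolation=cv2.INTER_CUBIC))
A=cloud('scene',np.ones((480,640),bool),d); c=(abs(A[:,0]-.596)<.02)&(A[:,2]>.04)&(A[:,2]<.055)&(A[:,1]<.1)&(A[:,1]>-.07)
h,e=np.histogram(A[c][:,1],bins=np.arange(-.07,.1,.003)); print([(round(float(b),3),int(k)) for k,b in zip(h,e)])
E
```

```text
t 9.62 tcp [0.5952 0.0818 0.0569] shift [ 0.0032  0.0008 -0.0011] turn [ 0.001 -0.001 -0.001] j7 0.01 F [ 1.6  6.3 -1.4] w 0.0005 2.4
[(-0.07, 0), (-0.067, 7), (-0.064, 17), (-0.061, 92), (-0.058, 23), (-0.055, 2), (-0.052, 16), (-0.049, 0), (-0.046, 0), (-0.043, 0), (-0.04, 0), (-0.037, 0), (-0.034, 1), (-0.031, 17), (-0.028, 17), (-0.025, 15), (-0.022, 15), (-0.019, 19), (-0.016, 10), (-0.013, 19), (-0.01, 13), (-0.007, 14), (-0.004, 15), (-0.001, 16), (0.002, 17), (0.005, 9), (0.008, 14), (0.011, 17), (0.014, 11), (0.017, 12), (0.02, 16), (0.023, 16), (0.026, 24), (0.029, 101), (0.032, 20), (0.035, 4), (0.038, 1), (0.041, 0), (0.044, 2), (0.047, 2), (0.05, 5), (0.053, 8), (0.056, 16), (0.059, 46), (0.062, 11), (0.065, 3), (0.068, 0), (0.071, 0), (0.074, 0), (0.077, 0), (0.08, 0), (0.083, 0), (0.086, 0), (0.089, 0), (0.092, 0), (0.095, 0)]
```

View pics/s4c.png

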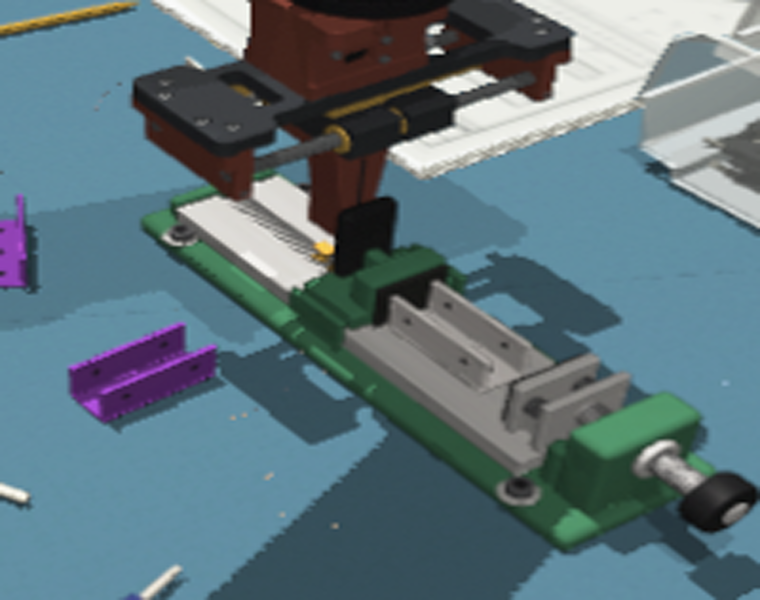

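The jaw is against the channel at crop (430,290) and is carrying it straight, with about 17 mm left to the anvil. I continue more finely.

Call:
{"fn": "servo_tool", "kwargs": {
  "increments": [
    [[-0.002, 0, 0], [0, 0, 0], 0],
    [[-0.004, 0, 0], [0, 0, 0], 0],
    [[-0.006, 0, 0], [0, 0, 0], 0],
    [[-0.008, 0, 0], [0, 0, 0], 0],
    [[-0.01, 0, 0], [0, 0, 0], 0]
  ]
}}

```text
time_s: 10.08
ee_pos: [0.5952, 0.0717, 0.0569]
orientation: [3.141, -0.0, 1.57]
contact_force: [1.8, 5.2, -2.0]
grip_width: 0.0005
gripper_force: 2.9
```

Call:
{"fn": "servo_tool", "kwargs": {
  "increments": [
    [[-0.001, 0, 0], [0, 0, 0], 0],
    [[-0.002, 0, 0], [0, 0, 0], 0]
  ]
}}

```text
time_s: 10.25
ee_pos: [0.5952, 0.0695, 0.0569]
orientation: [3.141, -0.0, 1.57]
contact_force: [2.4, 4.4, -1.3]
grip_width: 0.0004
gripper_force: 2.3
```

Call:
{"fn": "servo_tool", "kwargs": {
  "increments": [
    [[-0.001, 0, 0], [0, 0, 0], 0],
    [[-0.002, 0, 0], [0, 0, 0], 0]
  ]
}}

```text
time_s: 10.42
ee_pos: [0.5952, 0.0674, 0.0569]
orientation: [3.141, -0.0, 1.57]
contact_force: [1.1, 4.7, -2.0]
grip_width: 0.0003
gripper_force: 2.5
```

Call:
{"fn": "servo_tool", "kwargs": {
  "increments": [
    [[-0.001, 0, 0], [0, 0, 0], 0],
    [[-0.001, 0, 0], [0, 0, 0], 0]
  ]
}}

```text
time_s: 10.58
ee_pos: [0.5952, 0.0661, 0.0569]
orientation: [3.141, 0.0, 1.57]
contact_force: [2.1, 3.9, -1.3]
grip_width: 0.0005
gripper_force: 2.0
```

Call:
{"fn": "servo_tool", "kwargs": {
  "increments": [
    [[-0.001, 0, 0], [0, 0, 0], 0],
    [[-0.001, 0, 0], [0, 0, 0], 0]
  ]
}}

```text
time_s: 10.75
ee_pos: [0.5951, 0.0648, 0.0569]
orientation: [3.141, 0.001, 1.569]
contact_force: [1.7, 2.9, -0.6]
grip_width: 0.0003
gripper_force: 1.3
```

Call:
{"fn": "servo_tool", "kwargs": {
  "increments": [
    [[-0.001, 0, 0], [0, 0, 0], 0],
    [[-0.001, 0, 0], [0, 0, 0], 0]
  ]
}}

```text
time_s: 10.92
ee_pos: [0.595, 0.064, 0.0569]
orientation: [3.141, 0.0, 1.569]
contact_force: [3.0, 2.6, -0.8]
grip_width: 0.0008
gripper_force: 1.5
```

Call:
{"fn": "servo_tool", "kwargs": {
  "increments": [
    [[-0.001, 0, 0], [0, 0, 0], 0],
    [[-0.001, 0, 0], [0, 0, 0], 0]
  ]
}}

```text
time_s: 11.08
ee_pos: [0.5951, 0.0633, 0.0569]
orientation: [3.141, 0.0, 1.57]
contact_force: [2.8, 3.5, -0.9]
grip_width: 0.0003
gripper_force: 1.7
```

Call:
{"fn": "servo_tool", "kwargs": {
  "increments": [
    [[-0.001, 0, 0], [0, 0, 0], 0],
    [[-0.001, 0, 0], [0, 0, 0], 0]
  ]
}}

```text
time_s: 11.25
ee_pos: [0.595, 0.0625, 0.0569]
orientation: [3.141, -0.0, 1.57]
contact_force: [2.0, 3.3, -0.0]
grip_width: 0.0007
gripper_force: 2.0
```

Call:
{"fn": "servo_tool", "kwargs": {
  "increments": [
    [[-0.001, 0, 0], [0, 0, 0], 0],
    [[-0.001, 0, 0], [0, 0, 0], 0]
  ]
}}

```text
time_s: 11.42
ee_pos: [0.5951, 0.0619, 0.0569]
orientation: [3.141, -0.001, 1.57]
contact_force: [2.4, 4.4, -0.7]
grip_width: 0.0001
gripper_force: 2.4
```

Call:
{"fn": "servo_tool", "kwargs": {
  "increments": [
    [[-0.001, 0, 0], [0, 0, 0], 0],
    [[-0.001, 0, 0], [0, 0, 0], 0]
  ]
}}

```text
time_s: 11.58
ee_pos: [0.5951, 0.0612, 0.0569]
orientation: [3.141, -0.001, 1.57]
contact_force: [2.5, 5.6, -0.7]
grip_width: 0.0006
gripper_force: 2.7
```

Call:
{"fn": "servo_tool", "kwargs": {
  "increments": [
    [[-0.001, 0, 0], [0, 0, 0], 0],
    [[-0.001, 0, 0], [0, 0, 0], 0]
  ]
}}

```text
time_s: 11.75
ee_pos: [0.5951, 0.0605, 0.0569]
orientation: [3.141, -0.001, 1.571]
contact_force: [3.3, 5.9, 0.0]
grip_width: 0.0005
gripper_force: 2.9
```

Call:
{"fn": "servo_tool", "kwargs": {
  "increments": [
    [[-0.001, 0, 0], [0, 0, 0], 0],
    [[-0.001, 0, 0], [0, 0, 0], 0]
  ]
}}

```text
time_s: 11.92
ee_pos: [0.595, 0.0602, 0.0569]
orientation: [3.141, -0.002, 1.571]
contact_force: [2.6, 7.8, -0.7]
grip_width: 0.0003
gripper_force: 3.7
```

Call:
{"fn": "servo_tool", "kwargs": {
  "increments": [
    [[-0.001, 0, 0], [0, 0, 0], 0],
    [[-0.001, 0, 0], [0, 0, 0], 0]
  ]
}}

```text
time_s: 12.08
ee_pos: [0.595, 0.0599, 0.0569]
orientation: [3.141, -0.003, 1.572]
contact_force: [2.6, 8.5, 0.2]
grip_width: 0.0005
gripper_force: 4.4
```

Call:
{"fn": "servo_tool", "kwargs": {
  "increments": [
    [[-0.001, 0, 0], [0, 0, 0], 0],
    [[-0.001, 0, 0], [0, 0, 0], 0]
  ]
}}

```text
time_s: 12.25
ee_pos: [0.595, 0.0595, 0.0569]
orientation: [3.141, -0.003, 1.572]
contact_force: [2.0, 9.0, -0.0]
grip_width: 0.0007
gripper_force: 4.9
```

```bash
python3 - <<'E'
from h import *
to(.596,.06,.058,90)
im,d=optics.capture('scene')
cv2.imwrite('pics/s5c.png',cv2.resize(im[230:380,360:500],(760,600),interpolation=cv2.INTER_CUBIC))
E
```

```text
t 12.25 tcp [0.595  0.0595 0.0569] shift [ 0.0005  0.001  -0.0011] turn [ 0.    -0.003  0.001] j7 0.05 F [ 2.  9. -0.] w 0.0007 4.9
```

View pics/s5c.png

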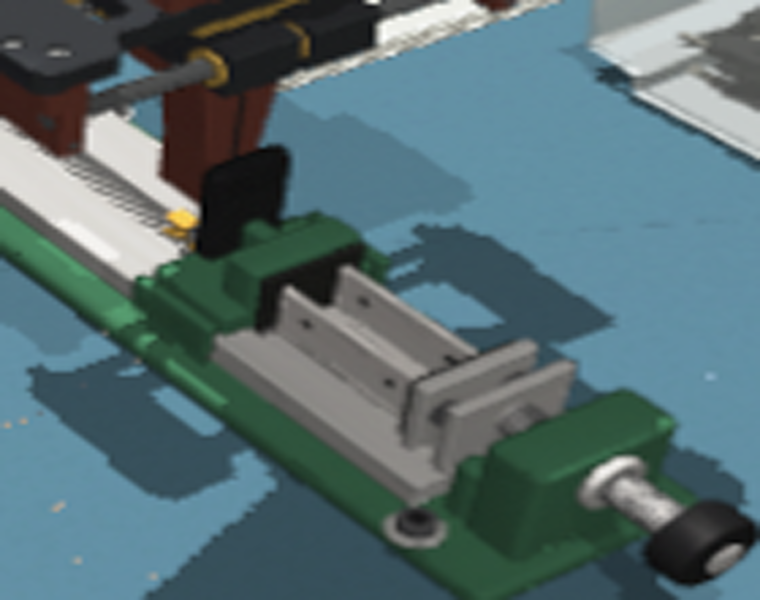

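The channel now touches the anvil at crop (415,385), and the force is rising with the spring. Contact was at about TCP y 0.062. I need the second click after that, at about 0.056.

Call:
{"fn": "servo_tool", "kwargs": {
  "increments": [
    [[-0.001, 0, 0], [0, 0, 0], 0],
    [[-0.001, 0, 0], [0, 0, 0], 0]
  ]
}}

```text
time_s: 12.47
ee_pos: [0.595, 0.059, 0.0569]
orientation: [3.141, -0.004, 1.572]
contact_force: [2.1, 11.1, 0.3]
grip_width: 0.0004
gripper_force: 5.5
```

Call:
{"fn": "servo_tool", "kwargs": {
  "increments": [
    [[-0.001, 0, 0], [0, 0, 0], 0],
    [[-0.001, 0, 0], [0, 0, 0], 0]
  ]
}}

```text
time_s: 12.63
ee_pos: [0.5951, 0.0586, 0.057]
orientation: [3.141, -0.004, 1.573]
contact_force: [1.8, 11.9, -0.7]
grip_width: 0.0003
gripper_force: 6.1
```

Call:
{"fn": "servo_tool", "kwargs": {
  "increments": [
    [[-0.001, 0, 0], [0, 0, 0], 0],
    [[-0.001, 0, 0], [0, 0, 0], 0]
  ]
}}

```text
time_s: 12.8
ee_pos: [0.5951, 0.0582, 0.057]
orientation: [3.141, -0.005, 1.573]
contact_force: [2.2, 14.4, 0.1]
grip_width: 0.0002
gripper_force: 6.6
```

Call:
{"fn": "servo_tool", "kwargs": {
  "increments": [
    [[-0.001, 0, 0], [0, 0, 0], 0],
    [[-0.001, 0, 0], [0, 0, 0], 0]
  ]
}}

```text
time_s: 12.97
ee_pos: [0.5951, 0.0577, 0.057]
orientation: [3.141, -0.005, 1.574]
contact_force: [1.5, 13.9, 0.9]
grip_width: 0.0002
gripper_force: 7.2
```

Call:
{"fn": "servo_tool", "kwargs": {
  "increments": [
    [[-0.001, 0, 0], [0, 0, 0], 0],
    [[-0.001, 0, 0], [0, 0, 0], 0]
  ]
}}

```text
time_s: 13.13
ee_pos: [0.5951, 0.057, 0.057]
orientation: [3.141, -0.006, 1.574]
contact_force: [2.0, 15.0, 0.2]
grip_width: 0.0004
gripper_force: 7.4
```

Call:
{"fn": "servo_tool", "kwargs": {
  "increments": [
    [[-0.001, 0, 0], [0, 0, 0], 0],
    [[-0.001, 0, 0], [0, 0, 0], 0]
  ]
}}

```text
time_s: 13.3
ee_pos: [0.595, 0.0566, 0.057]
orientation: [3.141, -0.006, 1.574]
contact_force: [2.1, 16.6, 1.1]
grip_width: 0.0004
gripper_force: 8.1
```

Call:
{"fn": "servo_tool", "kwargs": {
  "increments": [
    [[-0.0005, 0, 0], [0, 0, 0], 0],
    [[-0.0005, 0, 0], [0, 0, 0], 0]
  ]
}}

```text
time_s: 13.47
ee_pos: [0.595, 0.0565, 0.057]
orientation: [3.141, -0.007, 1.575]
contact_force: [1.5, 17.1, 0.4]
grip_width: 0.0004
gripper_force: 8.5
```

Call:
{"fn": "servo_tool", "kwargs": {
  "increments": [
    [[-0.0008, 0, 0], [0, 0, 0], 0],
    [[-0.0008, 0, 0], [0, 0, 0], 0]
  ]
}}

```text
time_s: 13.63
ee_pos: [0.5951, 0.0562, 0.057]
orientation: [3.141, -0.007, 1.575]
contact_force: [2.3, 18.1, 0.5]
grip_width: 0.0008
gripper_force: 8.9
```

Call:
{"fn": "servo_tool", "kwargs": {
  "increments": [
    [[0.002, 0, 0], [0, 0, 0], 0],
    [[0.004, 0, 0], [0, 0, 0], 0]
  ]
}}

```text
time_s: 13.8
ee_pos: [0.595, 0.0574, 0.0569]
orientation: [3.141, -0.004, 1.573]
contact_force: [2.3, 9.3, -0.5]
grip_width: 0.0006
gripper_force: 4.3
```

Call:
{"fn": "servo_tool", "kwargs": {
  "increments": [
    [[0.002, 0, 0], [0, 0, 0], 0],
    [[0.002, 0, 0], [0, 0, 0], 0]
  ]
}}

```text
time_s: 13.97
ee_pos: [0.5951, 0.0576, 0.0569]
orientation: [3.141, -0.002, 1.572]
contact_force: [2.2, 8.5, -0.5]
grip_width: 0.0003
gripper_force: 4.3
```

Call:
{"fn": "servo_tool", "kwargs": {
  "increments": [
    [[0.002, 0, 0], [0, 0, 0], 0],
    [[0.002, 0, 0], [0, 0, 0], 0]
  ]
}}

```text
time_s: 14.13
ee_pos: [0.5948, 0.0578, 0.0569]
orientation: [-3.141, -0.001, 1.571]
contact_force: [1.5, 6.2, -0.2]
grip_width: 0.0003
gripper_force: 2.8
```

Call:
{"fn": "servo_tool", "kwargs": {
  "increments": [
    [[0.002, 0, 0], [0, 0, 0], 0],
    [[0.002, 0, 0], [0, 0, 0], 0]
  ]
}}

```text
time_s: 14.3
ee_pos: [0.5939, 0.0581, 0.0565]
orientation: [-3.14, 0.001, 1.569]
contact_force: [-0.6, 2.4, 0.3]
grip_width: 0.0003
gripper_force: 1.2
```

Call:
{"fn": "servo_tool", "kwargs": {
  "increments": [
    [[0.002, 0, 0], [0, 0, 0], 0],
    [[0.002, 0, 0], [0, 0, 0], 0]
  ]
}}

```text
time_s: 14.47
ee_pos: [0.5942, 0.0603, 0.0565]
orientation: [-3.14, 0.001, 1.569]
contact_force: [1.2, 0.1, -0.7]
grip_width: 0.0004
gripper_force: 0.0
```

The force faded while the jaw stayed at about 0.058, so the ratchet is holding with roughly 10 N of pinch. I retreat and verify.

Call:
{"fn": "servo_tool", "kwargs": {
  "increments": [
    [[0.01, 0, 0], [0, 0, 0], 0],
    [[0.025, 0, -0.01], [0, 0, 0], 0],
    [[0.03, 0, -0.04], [0, 0, 0], 0],
    [[0.04, 0, -0.08], [0, 0, 0], 0],
    [[0.06, 0, -0.11], [0, 0, 0], 0]
  ]
}}

```text
time_s: 14.88
ee_pos: [0.5951, 0.1191, 0.1689]
orientation: [3.141, 0.002, 1.566]
contact_force: [0.4, 0.3, -0.4]
grip_width: 0.0005
gripper_force: 0.0
```

Call:
{"fn": "servo_tool", "kwargs": {
  "increments": [
    [[0.04, 0, -0.02], [0, 0, 0], 0],
    [[0.04, 0, -0.02], [0, 0, 0], 0],
    [[0.04, 0, -0.02], [0, 0, 0], 0],
    [[0.04, 0, -0.02], [0, 0, 0], 0]
  ]
}}

```text
time_s: 15.22
ee_pos: [0.5944, 0.1613, 0.1863]
orientation: [-3.141, 0.001, 1.571]
contact_force: [0.2, -0.6, 0.1]
grip_width: 0.0007
gripper_force: 0.0
```

```bash
python3 - <<'E'
from h import *
to(.596,.06,.058,90)
im,d=optics.capture('scene'); cv2.imwrite('pics/s6c.png',cv2.resize(im[190:400,300:500],(760,600),interpolation=cv2.INTER_CUBIC))
im,d=optics.capture('top'); i=optics.camera_info('top'); A=cloud('top',np.ones((480,640),bool),d,i)
T=A[(abs(A[:,0]-.596)<.03)&(A[:,2]>.078)&(A[:,2]<.092)&(A[:,1]<.09)&(A[:,1]>.02)]
print('tab',T.min(0),T.max(0))
E
```

```text
t 15.22 tcp [0.5944 0.1613 0.1863] shift [-0.1012  0.0017  0.1284] turn [-0.001  0.001  0.   ] j7 -0.19 F [ 0.2 -0.6  0.1] w 0.0007 0.0
tab [0.58147883 0.03880822 0.07813368] [0.61084291 0.04774861 0.08879927]
```

View pics/s6c.png

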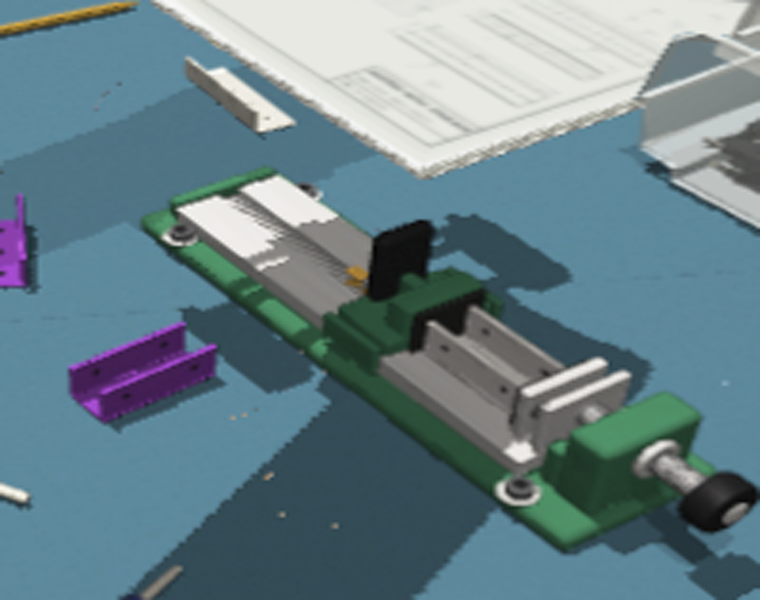

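The channel sits straight between both faces at crop (500,350), with the front anvil plate pushed back towards the rear one and the robot clear. I hand in.

```bash
python3 -c "from h import *
print(job.job_done())"
```

```text
the job is handed in; nothing more can be done
None
```

The channel lies open side up in the vise, held by the ratchet at an estimated 10 N of pinch; the jaw stopped one to two clicks after it was tight, with an estimated peak squeeze of about 15 N. The job was handed in at about 15 s with the robot clear.

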